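# Weigh a tin and raise the scale's telescopic display

### The arm

A 7-joint arm with a two-finger parallel gripper is mounted at the origin on a cart in front of the work surface, level with it; the furniture and walls round the work are solid. World frame = base frame: x ahead of the robot, y to its left, z up, the work surface at z = 0. Lengths are in mm, angles in rad, forces in N, time in s.
With the tool pointing down it reaches from about 400 to 900 mm from the base axis. Payload 5.5 kg.
Tool frame: the origin (TCP) lies midway between the tips of the shut fingers; the grasp point (between the pads) lies 19 mm behind it (bot.hold_point_z is the distance from the TCP to the grasp point, in mm); z points along the fingers, x is the direction in which the jaws open and shut, and the axes are right-handed (so a half turn about z gives the same grasp; the last joint's range is limited). The gripper opens to 85 mm and grips with 20 to 120 N. Pads are 22 mm wide; open, the fingers measure 114 mm over their backs; the gripper's body (76 mm by 85 mm) begins 54 mm behind the grasp point. The pads swing forward as they close: fully open they stand 13 mm farther back than shut.
Start: joints at [-0.931, 0.501, -0.427, 1.55, 0.221, 1.138, -0.21], TCP at [239.128, 604.415, 231.31] pointing down, gripper open.
Joint ranges: [-2.88, 2.88], [-0.31, 2.03], [-1.54, 1.56], [0.2, 2.42], [-1.41, 4.55], [0.19, 2.02], [-2.57, 2.57]. Speed limits (rad/s): [2.57, 2.57, 3.14, 3.14, 3.14, 3.14, 3.14].

### API

Orientations are given as a unit quaternion [w, x, y, z].
In Python, from rig import bot gives the robot as it stands.
- The arm moves only by the tool jog_arm, never from a script. Its argument "plan" is a list of rows, each a list of 6 numbers: the shift along the tool's x, y, z in cm, then the turn, a rotation vector about the tool's x, y, z in rad. A call has 1 to 20 rows; each row shifts and turns the commanded pose from where the row before left it, along the tool's axes as they then stand; what a row does not reach is not made up. A row lasts 1/8 s, in which the tool goes at most 62.5 mm and 10.7 degrees, less where a joint would pass 70% of its speed; a pose out of reach is approached as far as the arm can. A call is refused whole if a number of a shift passes 6.25 or a number of a turn 0.188, either way. A call with a gripper value outside its range is refused whole. "jaw" is the gripper's target within -1 to 1 (shut at 1, half-way at 0, fully open at -1), set as the call begins (left out, the last holds). The fingers move at their own pace and stop on an object; "newtons" is the grip in N (left out, the last holds). Time passes only in rows, so rows that do not move let the fingers close. It gives the time, the measured TCP pose, the force and the opening at its end, in the units of the state.
- bot.observe(): the state, without advancing time (a new reading comes with each control period).
- bot.capture(name): name is "side" or "top"; returns the picture (480x640x3 uint8, red, green, blue); there is no depth.
- bot.camera_params(name): a dict with "vfov" (degrees; the focal length in pixels is half the picture's height over the tangent of half this angle, whatever the lens; pixels are square), "cx", "cy" (the principal point, pixels), "eye" and "orientation" of the camera in the world. Camera axes: x right, y down, z forward; pixel columns grow to the right and rows downward; lengths in mm; the calibration is good to about 2 mm. A picture is of the moment at which its call begins. camera_params takes no time and is no camera call.
- bot.sign_off(): hands the job in, once; it reports no verdict.
Trained networks look in the newest picture that a camera, given by its name, has taken for a name from the list of things; names that differ only in an ending like _2 or _b are one class to them, and where a whole thing is asked for, a point or a joint stands for the part that bears it (a point fixed in the world has none). Each returns a list of dicts, best first, with "p" (0 to 1); they miss things now and then, are a little off and sometimes report something else, mostly with a low value. They report only what shows in the picture. A call takes as long as a camera call.
- bot.regions_of(camera, query): "pixels" (480x640 bool, what is visible of it).
- bot.tip_of(camera, query): "at" ([x, y, z] in mm, in the coordinates of the camera as it stood for that picture, good to about 4 mm: a listed point, or the origin of a listed thing).
The state is a dict: "t": time; "qpos": joint angles; "joint_velocities": joint speeds; "joint_efforts": joint torques, N m; "tcp_pos": TCP position; "tcp_rot": TCP orientation; "wrist_force": force on the tool from outside, world axes, zero at the start; "wrist_torque": the same for the moment, N m; "opening": finger opening in mm.
Only numpy, scipy, OpenCV 4.12 (cv2) and the standard library are available. Lean on these libraries where they do the work, as an engineer would, in place of code of your own. Each camera call takes 0.05 s, during which the arm holds its last target.

### The job

Weigh the tall narrow tin: stand it upright in the middle of the scale's round pan and let go of it. Then press the scale's release button fully in, take the bar on top of the display and pull the telescopic mast straight up, past its first stop to its second and last stop. Finish while still gripping the bar and holding the mast fully extended (it sinks back if let go), with the tin standing centred on the pan, and leave the other loose things where they are.

Things in the scene. Friction and masses are not known exactly. Their poses are not given: they have to be found in the camera images.
- tall_tin_center (a point): centre (half-way up) of the tall narrow food tin to be weighed: upright cylinder, 57 mm diameter, 72 mm high, 0.12 to 0.26 kg; starts standing on the worktop; z axis up along the tin. A wall shelf hangs over the back of the worktop, from about x = 0.6 m: keep the wrist in front of it
- pan_top (a point): centre of the top face of the scale's round steel pan, 110 mm diameter, about 70 mm above the worktop. The pan is the flat disc on the white scale housing (160 mm deep along its own x, 190 mm wide along its own y, 45 mm high, fixed to the worktop). Axes are the scale's: z up, x from the front (button) to the back (mast), y to the scale's left. The pan sinks straight down 4 to 9 mm under the tin
- pan (a joint): how far the pan is pressed down, m: 0 empty, 0.014 at its lower stop; spring 300 N/m
- release_top (a point): centre of the top face of the grey round release button (28 mm diameter, top 68 mm above the worktop when out), on the housing's right-hand front, 68 mm in front of the mast. Press straight down
- release (a joint): how far the button is pressed in, m: 0 out, 0.007 fully in; needs about 3 N; stays where it is left. The mast is unlocked once the button is in by more than 0.006 and cannot be pulled up before
- grip_bar: the dark bar on top of the display; origin at the bar's centre, 129 mm above the worktop when the mast is down and 219 mm when fully extended. The bar is 56 mm long along its own y, 16 mm thick along its own x (grip it across this thickness) and 22 mm high; 29 mm from the bar's centre down to the top of the display's 24 mm thick, 62 mm wide head. It rides only straight up and down with the mast
- mast_top (a joint): extension of the mast's upper rod, m: 0 down, 0.045 at the first stop (pulls out first, at about 5 N)
- mast_low (a joint): extension of the mast's lower tube, m: 0 down, 0.045 at the second stop (follows after the first stop, at about 9 to 10 N in all). Springs draw both back down when the bar is let go. The bar's rise is the sum of mast_top and mast_low, 0.090 in all
- wide_tin_center (a point): centre of the low wide food tin, 75 mm diameter, 58 mm high; bystander, leave alone
- salt_mill_center (a point): centre of the small grey-topped mill, 44 mm diameter, 90 mm high; bystander, leave alone
- spice_jar_center (a point): centre of the small spice jar, 42 mm wide, 96 mm high; bystander, leave alone

How it is judged (in metres and radians):
On the way, in this order (a step that is already met when the one before it is completed fails the run):
1. the tall tin stands centred on the pan, let go (horizontal distance between tall_tin_center and pan_top below 0.015 m and z of tall_tin_center in the frame of pan_top between 0.032 and 0.041 m and angle between tall_tin_center's own z axis and vertical below 0.12 rad and value of joint pan between 0.002 and 0.0125 m and contact force between tall_tin and the fingers below 0.05 N), for 0.2 s.
2. the release button is pressed fully in, mast still down (value of joint release above 0.006 m and value of joint mast_top below 0.004 m), for 0.1 s.
At the end, for the whole second after the job is handed in: the fingers hold the bar with both mast sections out to within 5 mm of their stops; the button is in; the tall tin stands upright on the pan within 15 mm of its centre, touched by nothing of the robot (value of joint each of mast_top, mast_low above 0.04 m and contact force between grip_bar and the fingers above 3 N and value of joint release above 0.006 m and horizontal distance between tall_tin_center and pan_top below 0.015 m and z of tall_tin_center in the frame of pan_top between 0.032 and 0.041 m and angle between tall_tin_center's own z axis and vertical below 0.12 rad and value of joint pan above 0.002 m and contact force between tall_tin and the arm below 0.05 N and contact force between tall_tin and the fingers below 0.05 N); the arm keeps its last pose, push and grip.
It fails at once if a bystander was shifted by more than 30 mm (distance of any of wide_tin_center, salt_mill_center, spice_jar_center from where it was at the start of the episode above 0.03 m).
It also fails if it takes over 67 s, if anything falls off the work surface, if the arm or the gripper's body presses on something with over 40 N, if the wrist force passes 120 N, or if a joint passes its speed limit or range.

## Working session

There is one attempt and no reset: what is moved stays moved. The work goes in short steps, Python scripts to look and compute and a tool call to move; the robot and the scene stay as the last step left them, time stands still between calls to the robot, and variables do not carry over. Pictures are saved under pics/ and viewed, and the job is handed in when it is done.

Besides the shell and the picture viewer there is one more tool, called after "Emit:" as a command line: name --pt "numbers of a row" for each row, then --argument value for the rest. jog_arm: Moves the arm, as the interface text tells. Its arguments: {"type":"object","properties":{"plan":{"type":"array"},"jaw":{"type":"number"},"newtons":{"type":"number"}},"required":["plan"]}

```bash
mkdir -p pics; ls; cat > h.py <<'E'
from rig import bot
import numpy as np, cv2
from scipy.spatial.transform import Rotation as R
def q2R(q): return R.from_quat([q[1],q[2],q[3],q[0]])
def cam2w(c,p):
    k=bot.camera_params(c); return q2R(k["orientation"]).apply(p)+np.array(k["eye"])
def pix2w(c,u,v,z):
    k=bot.camera_params(c); f=240/np.tan(np.radians(k["vfov"]/2))
    d=q2R(k["orientation"]).apply([(u-k["cx"])/f,(v-k["cy"])/f,1]); e=np.array(k["eye"])
    return e+d*(z-e[2])/d[2]
def w2pix(c,p):
    k=bot.camera_params(c); f=240/np.tan(np.radians(k["vfov"]/2))
    q=q2R(k["orientation"]).inv().apply(np.array(p)-np.array(k["eye"]))
    return [k["cx"]+f*q[0]/q[2],k["cy"]+f*q[1]/q[2]]
def save(c,n):
    im=bot.capture(c); cv2.imwrite("pics/"+n+".png",im[:,:,::-1]); return im
def st():
    s=bot.observe(); print("t",round(s["t"],2),"tcp",np.round(s["tcp_pos"],1),"q",np.round(s["tcp_rot"],4),"F",np.round(s["wrist_force"],1),"open",round(s["opening"],1),"qpos",np.round(s["qpos"],2)); return s
E
python3 - <<'E'
from h import *
np.set_printoptions(suppress=True)
s=st(); print(q2R(s["tcp_rot"]).as_matrix().round(3))
for c in ("side","top"):
    save(c,c+"0"); print(c,bot.camera_params(c))
    for n in ["tall_tin_center","pan_top","release_top","grip_bar","wide_tin_center","salt_mill_center","spice_jar_center"]:
        for d in bot.tip_of(c,n)[:2]: print(n,round(d["p"],2),cam2w(c,d["at"]).round(1))
print(bot.observe()["t"])
E
```

```text
pics
t 0.0 tcp [239.  603.7 230.3] q [ 0.0005  0.827   0.5622 -0.0008] F [-0.2 -0.5  0.3] open 85.2 qpos [-0.93  0.5  -0.43  1.55  0.22  1.14 -0.21]
[[ 0.368  0.93  -0.001]
 [ 0.93  -0.368 -0.002]
 [-0.002 -0.    -1.   ]]
side {'vfov': 48.76507725406008, 'cx': 333.2056190905492, 'cy': 229.75661840136934, 'eye': array([ 477.73610009, -778.08209655,  522.65617457]), 'orientation': array([-0.54259089,  0.83990446, -0.00578661, -0.01105183])}
pan_top 0.6 [495.1  79.3  68.3]
release_top 0.47 [451.  -15.4  68.3]
grip_bar 0.71 [523.5 -12.7 130.3]
wide_tin_center 0.6 [417.2 390.5  30.5]
salt_mill_center 0.67 [539.2 269.6  47. ]
spice_jar_center 0.9 [531.8 396.   49.2]
spice_jar_center 0.43 [495.4  79.4  69.4]
top {'vfov': 55.7645555801122, 'cx': 308.7604496217544, 'cy': 237.96625465162796, 'eye': array([313.6361983 , 181.009945  , 945.53742038]), 'orientation': array([-0.05692866,  0.70574724, -0.70409709,  0.05410409])}
tall_tin_center 0.95 [376.5 260.8  33.9]
pan_top 0.6 [497.9  84.2  68.4]
release_top 0.71 [450.6 -13.8  70.1]
grip_bar 0.76 [516.6 -15.5 128.2]
wide_tin_center 0.94 [422.7 387.7  26.1]
salt_mill_center 0.68 [447.8 -13.1  70. ]
salt_mill_center 0.61 [542.8 277.3  41.4]
spice_jar_center 0.62 [535.6 396.5  47.6]
0.8
```

View pics/side0.png

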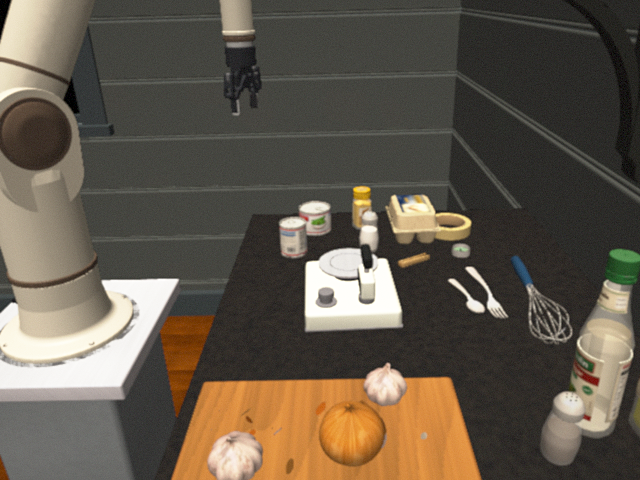

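View pics/top0.png

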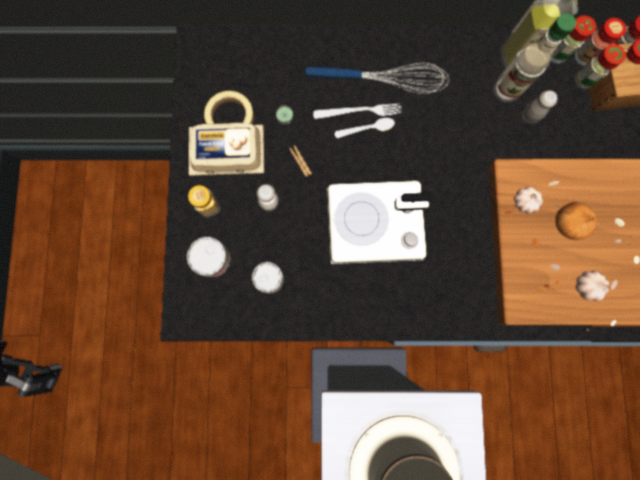

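```bash
python3 - <<'E'
from h import *
np.set_printoptions(suppress=True)
print("tin",pix2w("top",268,271+6,72), "pan",pix2w("top",361.5,218,70),"btn",pix2w("top",410.5,240,68),"bar",pix2w("top",412,204.5,140))
for u,v in [(329,184),(419,181),(425,260),(330,263)]: print("corner",pix2w("top",u,v,45).round(1))
for c in("side","top"):
  for n in ["tall_tin_center","pan_top","release_top","grip_bar"]:
    for d in bot.regions_of(c,n)[:1]:
        m=d["pixels"]; ys,xs=np.nonzero(m); print(c,n,round(d["p"],2),m.sum(),xs.min(),xs.max(),ys.min(),ys.max(),cv2.minAreaRect(np.c_[xs,ys].astype(np.float32)))
im=cv2.imread("pics/top0.png")[160:310,220:450]; cv2.imwrite("pics/c0.png",cv2.resize(im,None,fx=3.4,fy=3.4,interpolation=cv2.INTER_CUBIC))
im=cv2.imread("pics/side0.png")[180:340,260:430]; cv2.imwrite("pics/c1.png",cv2.resize(im,None,fx=3.6,fy=3.6,interpolation=cv2.INTER_CUBIC))
E
```

```text
tin [375.87768344 262.92397659  72.        ] pan [492.3760077   81.06497438  70.        ] btn [449.09522378 -14.26319846  68.        ] bar [503.27649869  -3.08346693 140.        ]
corner [568.4 143.6  45. ]
corner [575.  -40.7  45. ]
corner [412.4 -46.9  45. ]
corner [406.  142.4  45. ]
side tall_tin_center 0.64 932 280 307 218 257 ((293.378662109375, 237.22586059570312), (39.48798751831055, 25.077007293701172), 84.5596694946289)
side pan_top 0.96 1084 319 377 248 277 ((348.0, 262.5), (29.0, 58.0), 90.0)
side release_top 0.51 242 317 334 287 303 ((325.5, 295.0), (16.0, 17.0), 90.0)
side grip_bar 0.75 301 360 373 244 269 ((366.5, 256.5), (25.0, 13.0), 90.0)
top tall_tin_center 0.75 744 252 283 262 292 ((267.7500305175781, 277.2500305175781), (31.11269760131836, 27.577163696289062), 45.0)
top pan_top 0.57 2436 334 389 191 246 ((360.9999694824219, 218.0), (55.154327392578125, 53.740108489990234), 45.0)
top release_top 0.67 179 404 418 232 246 ((411.0, 239.0), (14.0, 14.0), 90.0)
top grip_bar 0.55 302 400 431 191 201 ((415.47357177734375, 196.3924560546875), (9.860249519348145, 31.231365203857422), 87.51044464111328)
```

View pics/c0.png

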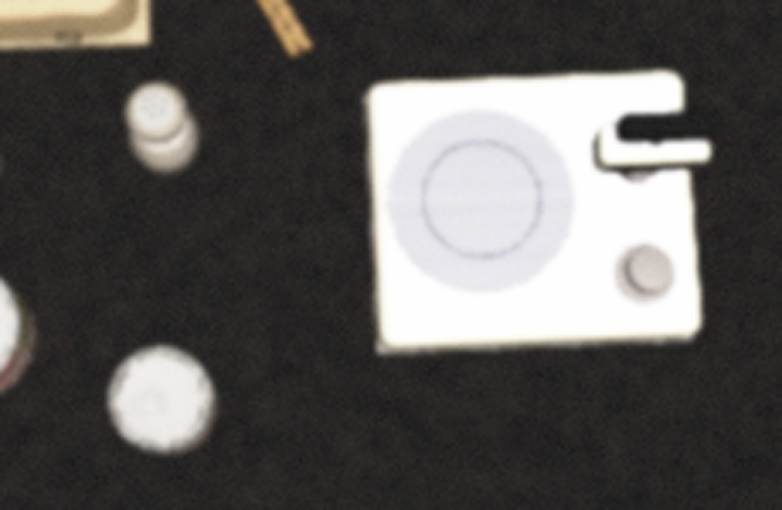

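View pics/c1.png

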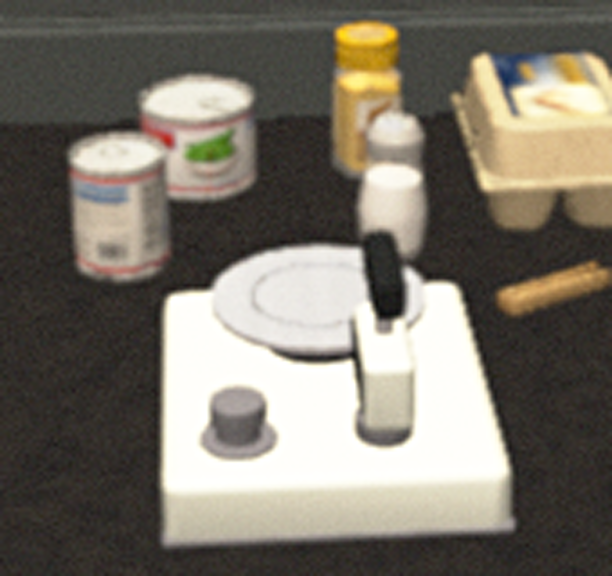

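Top view: tin at (268,277), pan (361,218), button (410,240) and dark bar (415,197). The scale is turned by about +0.03 rad. First I turn the jaws to line up with the scale's x axis.

Emit:
jog_arm --pt "0 0 0 0 0 0.166" --pt "0 0 0 0 0 0.166" --pt "0 0 0 0 0 0.166" --pt "0 0 0 0 0 0.166" --pt "0 0 0 0 0 0.166" --pt "0 0 0 0 0 0.166" --pt "0 0 0 0 0 0.168" --pt "0 0 0 0 0 0" --jaw -1

```text
t: 2.2
tcp_pos: [239.0, 604.5, 231.3]
tcp_rot: [-0.0, 1.0, 0.016, 0.0]
wrist_force: [-1.1, 0.7, -0.2]
opening: 85.6
```

```bash
cat >> h.py <<'E'
def need(t):
    s=st(); r=q2R(s["tcp_rot"]); M=r.as_matrix(); print("x yaw",round(np.arctan2(M[1,0],M[0,0]),4),"tilt",M[:,2].round(4)); print("shift cm",(r.inv().apply(np.array(t)-s["tcp_pos"])/10).round(2))
E
python3 - <<'E'
from h import *
np.set_printoptions(suppress=True)
print(pix2w("top",415.5,196.5,140),pix2w("top",361,218,70))
need([376,262.5,130])
E
```

```text
[518.22710989  -9.94976188 140.        ] [492.37417389  82.0480723   70.        ]
t 2.2 tcp [239.  604.5 231.3] q [-0.      0.9999  0.0159  0.0001] F [-1.1  0.7 -0.2] open 85.6 qpos [-1.1   0.47 -0.19  1.56  0.1   1.12 -1.28]
x yaw 0.0317 tilt [ 0.0002  0.     -1.    ]
shift cm [12.61 34.62 10.14]
```

Emit:
jog_arm --pt "1.05 2.89 0.84 0 0 0" --pt "1.05 2.89 0.84 0 0 0" --pt "1.05 2.88 0.84 0 0 0" --pt "1.05 2.88 0.84 0 0 0" --pt "1.05 2.88 0.84 0 0 0" --pt "1.05 2.88 0.84 0 0 0" --pt "1.05 2.88 0.84 0 0 0" --pt "1.05 2.88 0.85 0 0 0" --pt "1.05 2.88 0.85 0 0 0" --pt "1.05 2.89 0.85 0 0 0" --pt "1.05 2.89 0.86 0 0 0" --pt "1.06 2.9 0.86 0 0 0" --pt "0 0 0 0 0 0" --pt "0 0 0 0 0 0"

```text
t: 3.95
tcp_pos: [375.6, 263.0, 130.1]
tcp_rot: [-0.0, 1.0, 0.016, 0.0]
wrist_force: [0.2, 0.3, 0.6]
opening: 85.6
```

```bash
python3 - <<'E'
from h import *
np.set_printoptions(suppress=True)
need([376,262.5,25])
save("side","s1"); print([ (c,w2pix("side",p)) for c,p in [("tintop",[376,262.5,72]),("tcp",bot.observe()["tcp_pos"])]])
for c in ["side"]:
    for d in bot.tip_of(c,"tall_tin_center")[:2]: print(round(d["p"],2),cam2w(c,d["at"]).round(1))
im=cv2.imread("pics/s1.png")[100:340,200:430]; cv2.imwrite("pics/s1c.png",cv2.resize(im,None,fx=2.5,fy=2.5,interpolation=cv2.INTER_CUBIC))
E
```

```text
t 3.95 tcp [375.6 263.  130.1] q [-0.0004  0.9999  0.0161  0.0002] F [0.2 0.3 0.6] open 85.6 qpos [-0.6   0.27 -0.08  2.12  0.03  0.75 -0.66]
x yaw 0.0322 tilt [ 0.0004  0.0009 -1.    ]
shift cm [ 0.03  0.06 10.51]
[('tintop', [np.float64(292.08526066651643), np.float64(222.80270136351464)]), ('tcp', [np.float64(290.3125631156524), np.float64(197.22329968071983)])]
0.92 [380.5 264.3  37. ]
```

View pics/s1c.png

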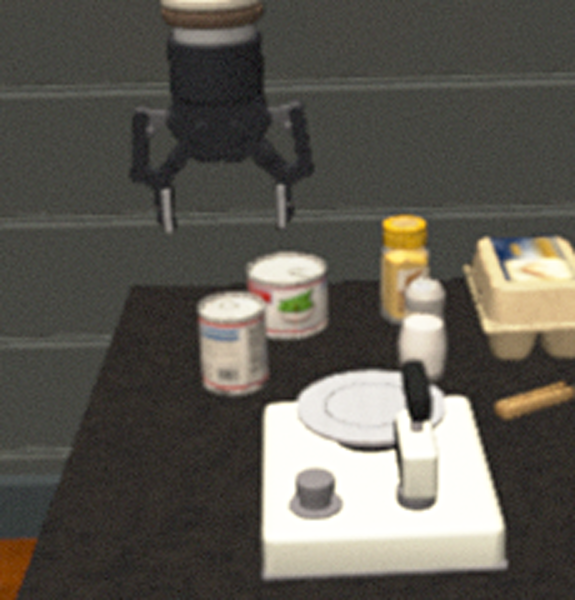

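Emit:
jog_arm --pt "0.06 0 1.3 0 0 0" --pt "0.06 0 1.3 0 0 0" --pt "0.06 0 1.3 0 0 0" --pt "0.06 0 1.3 0 0 0" --pt "0 0 1.3 0 0 0" --pt "0 0 1.3 0 0 0" --pt "0 0 1.3 0 0 0" --pt "0 0 1.1 0 0 0" --pt "0 0 0 0 0 0"

```text
t: 5.18
tcp_pos: [377.3, 261.8, 26.9]
tcp_rot: [0.001, 1.0, 0.015, -0.001]
wrist_force: [-0.2, 0.0, 0.1]
opening: 85.6
```

Emit:
jog_arm --pt "0 0 0 0 0 0" --pt "0 0 0 0 0 0" --pt "0 0 0 0 0 0" --pt "0 0 0 0 0 0" --pt "0 0 0 0 0 0" --pt "0 0 0 0 0 0" --pt "0 0 0 0 0 0" --pt "0 0 0 0 0 0" --jaw 1 --newtons 35

```text
t: 6.18
tcp_pos: [378.0, 262.5, 28.4]
tcp_rot: [-0.0, 1.0, 0.015, 0.0]
wrist_force: [-2.4, 0.2, 5.0]
opening: 56.4
```

```bash
python3 - <<'E'
from h import *
np.set_printoptions(suppress=True)
need([493,82,160])
save("side","s2")
for c in ["side","top"]:
    if c=="top": save(c,"t2")
    for d in bot.tip_of(c,"tall_tin_center")[:2]: print(c,round(d["p"],2),cam2w(c,d["at"]).round(1))
im=cv2.imread("pics/s2.png")[100:340,200:430]; cv2.imwrite("pics/s2c.png",cv2.resize(im,None,fx=2.5,fy=2.5,interpolation=cv2.INTER_CUBIC))
E
```

```text
t 6.17 tcp [378.  262.5  28.4] q [-0.0002  0.9999  0.0151  0.0002] F [-2.4  0.2  5. ] open 56.4 qpos [-0.61  0.47 -0.06  2.16  0.06  0.51 -0.69]
x yaw 0.0301 tilt [ 0.0004  0.0005 -1.    ]
shift cm [ 10.95  18.38 -13.17]
side 0.86 [379.7 261.8  39. ]
```

View pics/s2c.png

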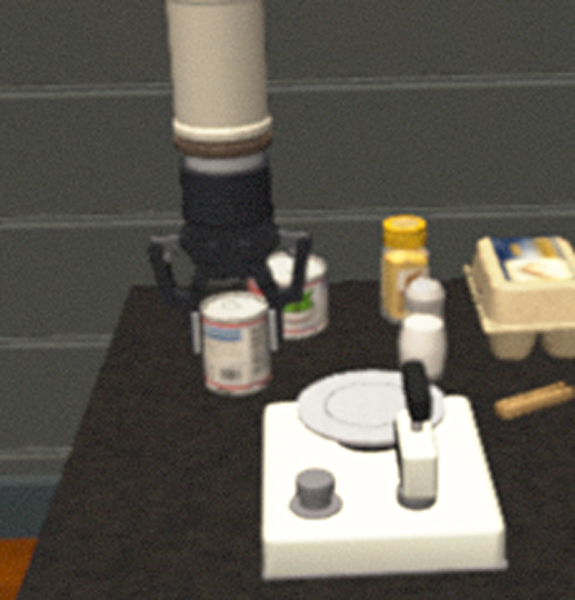

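The tin is gripped, with the opening at 56.4 mm. Next I lift it and carry it over the pan.

Emit:
jog_arm --pt "0 0 -1.2 0 0 0" --pt "0 0 -2.0 0 0 0" --pt "0 0 -2.5 0 0 0" --pt "0 0 -2.5 0 0 0" --pt "0 0 -2.5 0 0 0" --pt "0 0 -2.5 0 0 0" --pt "0.9 1.5 0 0 0 0" --pt "1.4 2.4 0 0 0 0" --pt "1.7 2.8 0 0 0 0" --pt "1.7 2.8 0 0 0 0" --pt "1.7 2.9 0 0 0 0" --pt "1.6 2.7 0 0 0 0" --pt "1.2 2.0 0 0 0 0" --pt "0.75 1.28 0 0 0 0" --pt "0 0 0 0 0 0" --pt "0 0 0 0 0 0" --pt "0 0 0 0 0 0"

```text
t: 8.5
tcp_pos: [492.4, 82.9, 159.8]
tcp_rot: [-0.0, 1.0, 0.016, -0.0]
wrist_force: [0.6, -0.2, -1.2]
opening: 56.6
```

```bash
python3 - <<'E'
from h import *
np.set_printoptions(suppress=True)
need([493,82,98])
for c in ["side","top"]:
    save(c,c+"3")
    for n in ["tall_tin_center","pan_top","grip_bar","release_top"]:
        for d in bot.tip_of(c,n)[:2]: print(c,n,round(d["p"],2),cam2w(c,d["at"]).round(1))
im=cv2.imread("pics/side3.png")[100:340,200:430]; cv2.imwrite("pics/s3c.png",cv2.resize(im,None,fx=2.5,fy=2.5,interpolation=cv2.INTER_CUBIC))
im=cv2.imread("pics/top3.png")[130:310,250:450]; cv2.imwrite("pics/t3c.png",cv2.resize(im,None,fx=3,fy=3,interpolation=cv2.INTER_CUBIC))
E
```

```text
t 8.5 tcp [492.4  82.9 159.8] q [-0.0002  0.9999  0.0159 -0.0002] F [ 0.6 -0.2 -1.2] open 56.6 qpos [-0.27  0.29  0.05  2.   -0.02  0.85 -0.17]
x yaw 0.0319 tilt [-0.0004  0.0004 -1.    ]
shift cm [0.06 0.1  6.18]
side tall_tin_center 0.73 [493.1  84.4 170.8]
side pan_top 0.83 [492.9  80.6  72. ]
side grip_bar 0.79 [520.  -10.3 132. ]
top tall_tin_center 0.56 [492.9  84.  167.4]
top pan_top 0.56 [494.4  84.6  69.3]
top grip_bar 0.17 [531.9 394.6  49.1]
top release_top 0.46 [449.3 -16.8  69.8]
```

View pics/s3c.png

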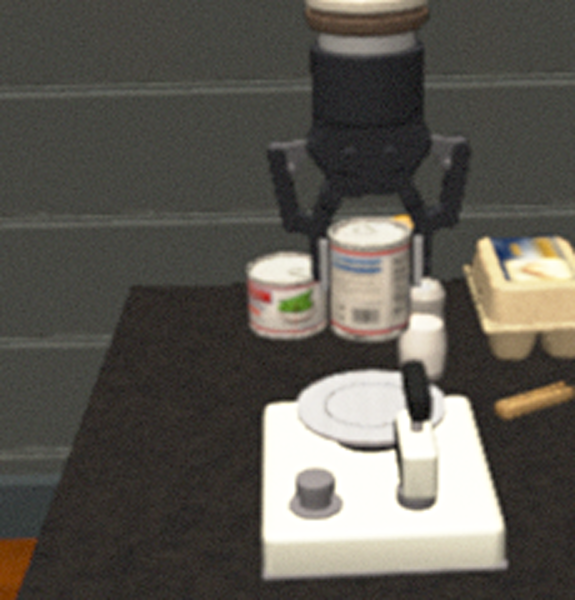

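View pics/t3c.png

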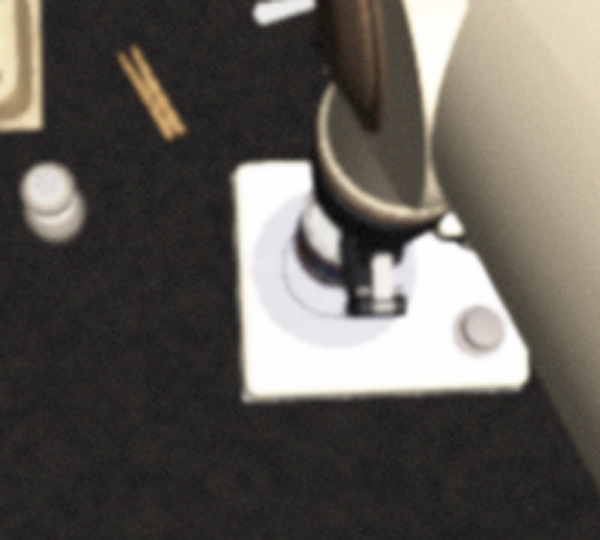

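Emit:
jog_arm --pt "0.05 0.05 0.9 0 0 0" --pt "0.05 0.1 0.9 0 0 0" --pt "0 0 0.9 0 0 0" --pt "0 0 0.9 0 0 0" --pt "0 0 0.9 0 0 0" --pt "0 0 0.7 0 0 0" --pt "0 0 0.5 0 0 0" --pt "0 0 0.4 0 0 0" --pt "0 0 0.2 0 0 0" --pt "0 0 0.15 0 0 0" --pt "0 0 0 0 0 0" --pt "0 0 0 0 0 0"

```text
t: 10.5
tcp_pos: [494.0, 80.3, 95.4]
tcp_rot: [-0.0, 1.0, 0.015, 0.0]
wrist_force: [-0.2, -0.6, -0.4]
opening: 56.4
```

```bash
python3 - <<'E'
from h import *
np.set_printoptions(suppress=True)
need([493,82,95])
for c in ["side"]:
    save(c,c+"4")
    for n in ["tall_tin_center","pan_top"]:
        for d in bot.tip_of(c,n)[:2]: print(c,n,round(d["p"],2),cam2w(c,d["at"]).round(1))
im=cv2.imread("pics/side4.png")[100:340,200:430]; cv2.imwrite("pics/s4c.png",cv2.resize(im,None,fx=2.5,fy=2.5,interpolation=cv2.INTER_CUBIC))
E
```

```text
t 10.5 tcp [494.   80.3  95.4] q [-0.      0.9999  0.015   0.    ] F [-0.2 -0.6 -0.4] open 56.4 qpos [-0.26  0.4   0.05  2.04 -0.03  0.7  -0.16]
x yaw 0.03 tilt [ 0.  0. -1.]
shift cm [-0.09 -0.17  0.04]
side tall_tin_center 0.79 [497.5  82.8 103. ]
side pan_top 0.96 [496.1  79.1  68. ]
```

View pics/s4c.png

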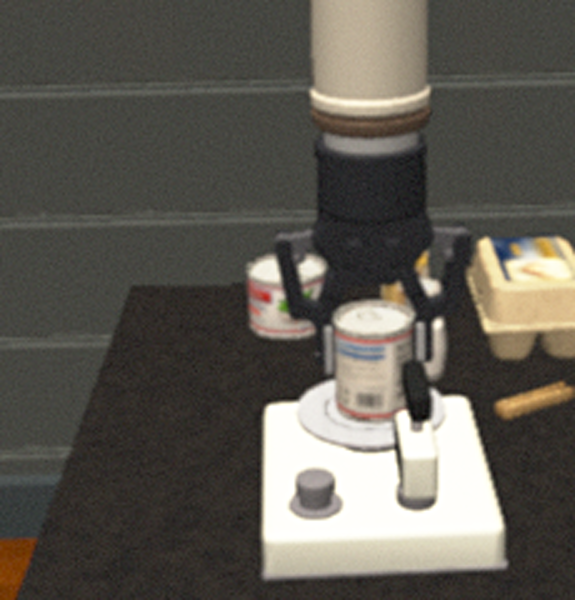

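Emit:
jog_arm --pt "0 0 0.2 0 0 0" --pt "0 0 0 0 0 0"

```text
t: 10.9
tcp_pos: [494.1, 80.4, 93.3]
tcp_rot: [-0.0, 1.0, 0.015, 0.0]
wrist_force: [0.0, -0.9, 0.2]
opening: 56.5
```

Emit:
jog_arm --pt "0 0 0 0 0 0" --pt "0 0 0 0 0 0" --pt "0 0 0 0 0 0" --pt "0 0 0 0 0 0" --pt "0 0 0 0 0 0" --pt "0 0 0 0 0 0" --pt "0 0 0 0 0 0" --pt "0 0 0 0 0 0" --jaw -1

```text
t: 11.9
tcp_pos: [494.0, 80.3, 93.3]
tcp_rot: [-0.0, 1.0, 0.015, 0.0]
wrist_force: [-0.1, -0.5, -0.5]
opening: 85.1
```

Emit:
jog_arm --pt "0 0 -0.7 0 0 0" --pt "0 0 -1.0 0 0 0" --pt "0 0 -1.5 0 0 0" --pt "0 0 -2.0 0 0 0" --pt "0 0 -2.5 0 0 0" --pt "0 0 -2.0 0 0 0" --pt "0 0 -1.0 0 0 0" --pt "0 0 0 0 0 0"

```text
t: 12.9
tcp_pos: [494.5, 80.4, 201.3]
tcp_rot: [-0.0, 1.0, 0.015, 0.001]
wrist_force: [0.6, -0.0, -0.5]
opening: 85.4
```

```bash
python3 - <<'E'
from h import *
np.set_printoptions(suppress=True)
need([450,-14.5,120])
for c in ["side","top"]:
    save(c,c+"5")
    for n in ["tall_tin_center","pan_top"]:
        for d in bot.tip_of(c,n)[:2]: print(c,n,round(d["p"],2),cam2w(c,d["at"]).round(1))
im=cv2.imread("pics/side5.png")[100:340,200:430]; cv2.imwrite("pics/s5c.png",cv2.resize(im,None,fx=2.5,fy=2.5,interpolation=cv2.INTER_CUBIC))
E
```

```text
t 12.9 tcp [494.5  80.4 201.3] q [-0.0002  0.9999  0.015   0.001 ] F [ 0.6 -0.  -0.5] open 85.4 qpos [-0.27  0.24  0.06  1.96 -0.02  0.94 -0.17]
x yaw 0.03 tilt [ 0.0019  0.0005 -1.    ]
shift cm [-4.75  9.36  8.12]
side tall_tin_center 0.75 [496.9  81.3 102.3]
side pan_top 0.66 [495.8  80.7  63. ]
top tall_tin_center 0.65 [497.5  80.1  98.8]
top pan_top 0.84 [495.7  83.2  64. ]
```

View pics/s5c.png

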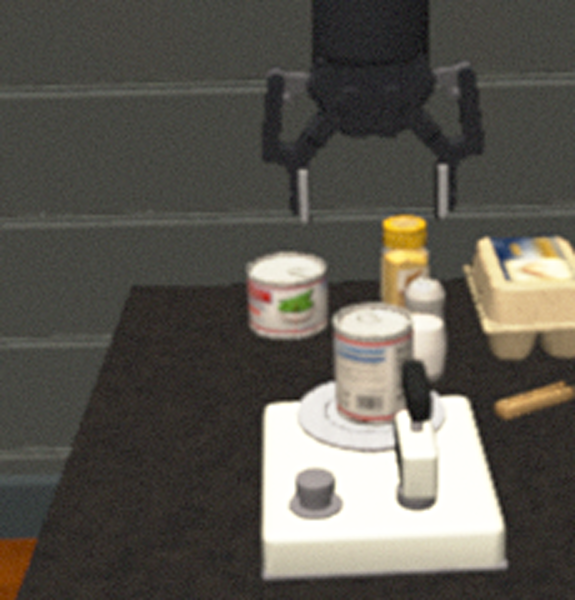

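The tin stands upright within about 3 mm of the pan centre, and the pan has sunk about 6 mm. Next I shut the fingers and go above the button.

Emit:
jog_arm --pt "-0.4 0.8 0 0 0 0" --pt "-0.7 1.3 0 0 0 0" --pt "-0.9 1.7 0 0 0 0" --pt "-0.9 1.7 0 0 0 0" --pt "-0.8 1.6 0 0 0 0" --pt "-0.7 1.4 0 0 0 0" --pt "-0.5 0.9 0 0 0 0" --pt "0 0 2 0 0 0" --pt "0 0 2.5 0 0 0" --pt "0 0 2.5 0 0 0" --pt "0 0 2 0 0 0" --pt "0 0 1 0 0 0" --pt "0 0 0 0 0 0" --pt "0 0 0 0 0 0" --jaw 1

```text
t: 14.95
tcp_pos: [448.5, -15.1, 100.9]
tcp_rot: [-0.0, 1.0, 0.015, 0.001]
wrist_force: [-0.1, -0.3, 1.1]
opening: -0.2
```

```bash
python3 - <<'E'
from h import *
np.set_printoptions(suppress=True)
need([448,-15,61])
for c in ["side","top"]:
    save(c,c+"6")
    for n in ["release_top","grip_bar"]:
        for d in bot.tip_of(c,n)[:2]: print(c,n,round(d["p"],2),cam2w(c,d["at"]).round(1))
im=cv2.imread("pics/side6.png")[100:340,200:430]; cv2.imwrite("pics/s6c.png",cv2.resize(im,None,fx=2.5,fy=2.5,interpolation=cv2.INTER_CUBIC))
E
```

```text
t 14.95 tcp [448.5 -15.1 100.9] q [-0.      0.9999  0.015   0.0006] F [-0.1 -0.3  1.1] open -0.2 qpos [-0.12  0.31  0.11  2.16 -0.05  0.67  0.06]
x yaw 0.03 tilt [ 0.0012  0.0001 -1.    ]
shift cm [-0.05 -0.01  3.99]
side release_top 0.78 [451.3 -18.   66.7]
side release_top 0.61 [419.1 387.7  31.7]
side grip_bar 0.53 [518.2 -14.5 130.9]
top release_top 0.59 [448.8 -16.5  65.2]
top grip_bar 0.59 [522.2 -15.3 126.1]
```

View pics/s6c.png

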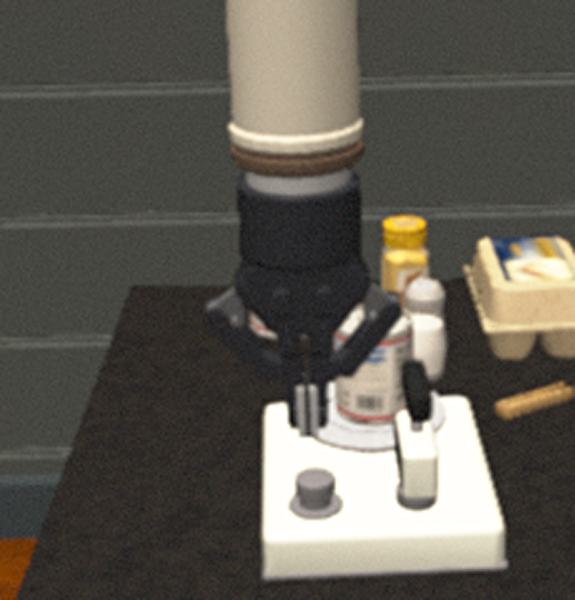

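```bash
python3 - <<'E'
from h import *
k=bot.camera_params("side"); f=240/np.tan(np.radians(k["vfov"]/2)); e=np.array(k["eye"])
for cu,cv_ in [(402,300),(395,318),(350,372),(205,308),(307,435),(415,365)]:
    u=200+cu/2.5; v=100+cv_/2.5
    d=q2R(k["orientation"]).apply([(u-k["cx"])/f,(v-k["cy"])/f,1]); print(cu,cv_,(e+d*(-15-e[1])/d[1]).round(0))
E
```

```text
402 300 [511. -15. 194.]
395 318 [507. -15. 182.]
350 372 [478. -15. 145.]
205 308 [387. -15. 192.]
307 435 [448. -15.  99.]
415 365 [519. -15. 149.]
```

The elbow of the shut linkage would come close to the bar, so I press about 8 mm in front of the button's centre.

Emit:
jog_arm --pt "-0.7 0.1 0 0 0 0" --pt "0 0 0.8 0 0 0" --pt "0 0 0.8 0 0 0" --pt "0 0 0.7 0 0 0" --pt "0 0 0.5 0 0 0" --pt "0 0 0.4 0 0 0" --pt "0 0 0.3 0 0 0" --pt "0 0 0.2 0 0 0" --pt "0 0 0.2 0 0 0" --pt "0 0 0 0 0 0" --pt "0 0 0 0 0 0"

```text
t: 16.62
tcp_pos: [441.1, -16.3, 61.3]
tcp_rot: [-0.0, 1.0, 0.015, 0.0]
wrist_force: [0.0, -0.0, -0.3]
opening: 0.2
```

```bash
python3 - <<'E'
from h import *
need([441,-16,60])
save("side","side7")
im=cv2.imread("pics/side7.png")[100:340,200:430]; cv2.imwrite("pics/s7c.png",cv2.resize(im,None,fx=2.5,fy=2.5,interpolation=cv2.INTER_CUBIC))
E
```

```text
t 16.62 tcp [441.1 -16.3  61.3] q [-0.000e+00  9.999e-01  1.500e-02  2.000e-04] F [ 0.  -0.  -0.3] open 0.2 qpos [-0.11  0.38  0.1   2.2  -0.07  0.57  0.07]
x yaw 0.03 tilt [ 4.e-04  1.e-04 -1.e+00]
shift cm [-0.   -0.03  0.13]
```

View pics/s7c.png

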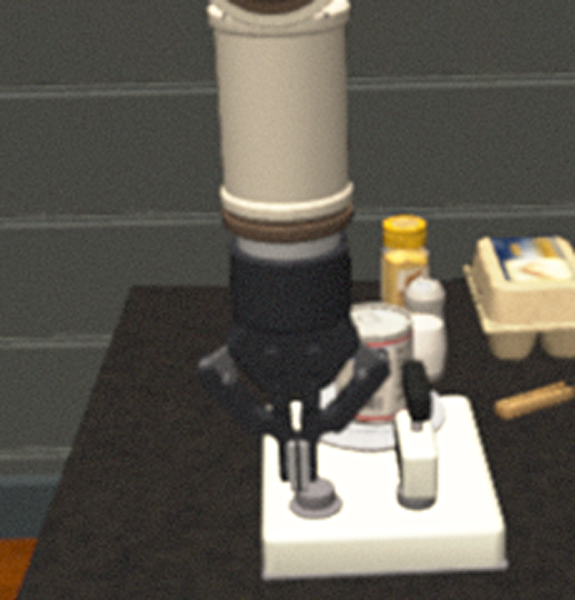

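Emit:
jog_arm --pt "0 0 0.1 0 0 0" --pt "0 0 0.1 0 0 0" --pt "0 0 0 0 0 0"

```text
t: 17.05
tcp_pos: [441.2, -16.3, 60.8]
tcp_rot: [-0.0, 1.0, 0.015, 0.0]
wrist_force: [-5.8, -0.1, 20.7]
opening: -0.0
```

Emit:
jog_arm --pt "0 0 0 0 0 0" --pt "0 0 -0.3 0 0 0" --pt "0 0 -1.5 0 0 0" --pt "0 0 -2.5 0 0 0" --pt "0 0 -3 0 0 0" --pt "0 0 -3 0 0 0" --pt "0 0 -2 0 0 0" --pt "0 0 -1 0 0 0" --pt "0 0 0 0 0 0" --pt "0 0 0 0 0 0" --jaw 0

```text
t: 18.3
tcp_pos: [440.3, -16.3, 191.6]
tcp_rot: [0.0, 1.0, 0.015, -0.001]
wrist_force: [-1.4, 0.2, 0.8]
opening: 43.0
```

```bash
python3 - <<'E'
from h import *
need([519.5,-13,150])
for c in ["side","top"]:
    save(c,c+"8")
    for n in ["release_top","grip_bar","tall_tin_center","pan_top"]:
        for d in bot.tip_of(c,n)[:2]: print(c,n,round(d["p"],2),cam2w(c,d["at"]).round(1))
im=cv2.imread("pics/side8.png")[60:340,200:430]; cv2.imwrite("pics/s8c.png",cv2.resize(im,None,fx=2.1,fy=2.1,interpolation=cv2.INTER_CUBIC))
im=cv2.imread("pics/top8.png")[130:310,300:500]; cv2.imwrite("pics/t8c.png",cv2.resize(im,None,fx=3,fy=3,interpolation=cv2.INTER_CUBIC))
E
```

```text
t 18.3 tcp [440.3 -16.3 191.6] q [ 0.000e+00  9.999e-01  1.500e-02 -6.000e-04] F [-1.4  0.2  0.8] open 43.0 qpos [-0.14  0.15  0.12  2.11 -0.02  0.89  0.03]
x yaw 0.03 tilt [-1.2e-03 -1.0e-04 -1.0e+00]
shift cm [ 7.93 -0.09  4.15]
side release_top 0.74 [449.4 -16.9  61.8]
side release_top 0.7 [520.8 -13.4 128.7]
side grip_bar 0.68 [523.3 -11.7 131.3]
side grip_bar 0.68 [528.  398.2  52.1]
side tall_tin_center 0.79 [497.   81.2 103.2]
side pan_top 0.74 [496.5  78.2  63.8]
side pan_top 0.65 [531.  399.8  47.4]
top release_top 0.49 [449.9 -15.9  60.8]
top grip_bar 0.66 [518.6 -15.9 126.1]
top tall_tin_center 0.68 [494.6  82.7  99.2]
top pan_top 0.62 [495.6  83.1  66.5]
```

View pics/s8c.png

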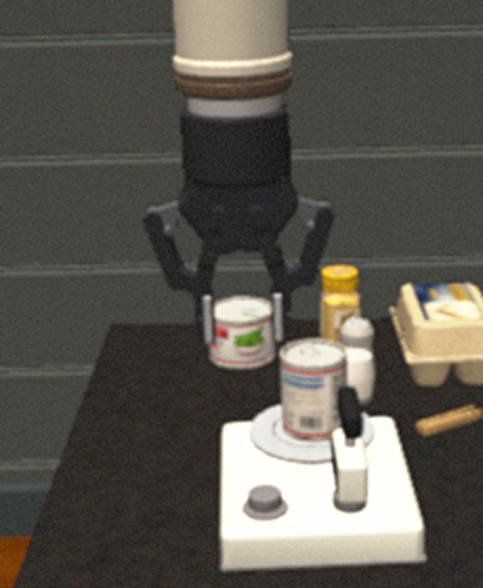

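View pics/t8c.png

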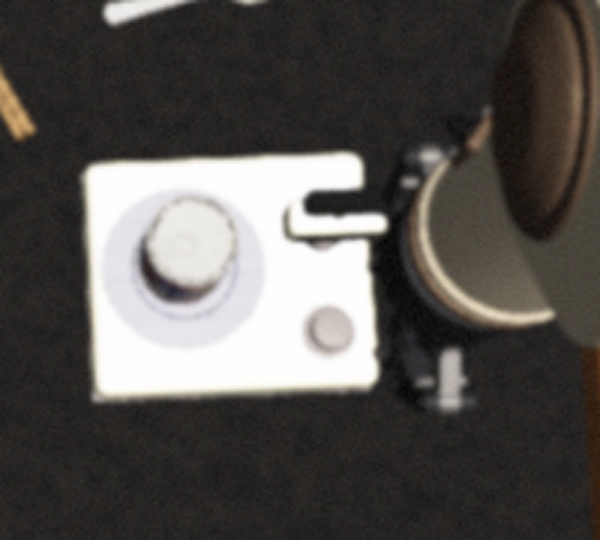

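Emit:
jog_arm --pt "0.6 0 0 0 0 0" --pt "1.2 0 0 0 0 0" --pt "1.6 -0.07 0 0 0 0" --pt "1.7 0 0 0 0 0" --pt "1.4 0 0 0 0 0" --pt "0.9 0 0 0 0 0" --pt "0.5 0 0 0 0 0" --pt "0 0 1.5 0 0 0" --pt "0 0 1.5 0 0 0" --pt "0 0 0 0 0 0" --pt "0 0 0 0 0 0"

```text
t: 20.18
tcp_pos: [519.5, -13.3, 162.1]
tcp_rot: [0.0, 1.0, 0.015, -0.0]
wrist_force: [-1.1, -0.3, 0.2]
opening: 42.9
```

```bash
python3 - <<'E'
from h import *
need([520,-13,110])
for c in ["side"]:
    save(c,c+"9")
    for n in ["grip_bar"]:
        for d in bot.tip_of(c,n)[:2]: print(c,n,round(d["p"],2),cam2w(c,d["at"]).round(1))
im=cv2.imread("pics/side9.png")[150:330,260:430]; cv2.imwrite("pics/s9c.png",cv2.resize(im,None,fx=3.3,fy=3.3,interpolation=cv2.INTER_CUBIC))
E
```

```text
t 20.18 tcp [519.5 -13.3 162.1] q [ 0.000e+00  9.999e-01  1.500e-02 -3.000e-04] F [-1.1 -0.3  0.2] open 42.9 qpos [-0.13  0.32  0.12  1.96 -0.05  0.87  0.05]
x yaw 0.03 tilt [-6.e-04 -0.e+00 -1.e+00]
shift cm [ 0.05 -0.03  5.21]
side grip_bar 0.49 [520.1 -14.4 134. ]
```

View pics/s9c.png

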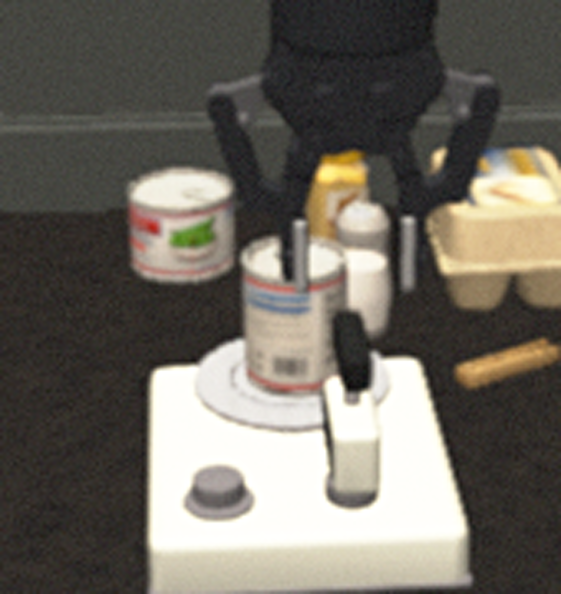

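Emit:
jog_arm --pt "0 0 1 0 0 0" --pt "0 0 1.2 0 0 0" --pt "0 0 1.2 0 0 0" --pt "0 0 1 0 0 0" --pt "0 0 0.8 0 0 0" --pt "0 0 0 0 0 0" --pt "0 0 0 0 0 0"

```text
t: 21.15
tcp_pos: [520.1, -13.3, 110.5]
tcp_rot: [-0.0, 1.0, 0.015, 0.0]
wrist_force: [-0.3, -0.0, 0.2]
opening: 42.5
```

Emit:
jog_arm --pt "0 0 0 0 0 0" --pt "0 0 0 0 0 0" --pt "0 0 0 0 0 0" --pt "0 0 0 0 0 0" --pt "0 0 0 0 0 0" --pt "0 0 0 0 0 0" --jaw 1 --newtons 60

```text
t: 21.9
tcp_pos: [519.9, -13.2, 110.8]
tcp_rot: [0.0, 1.0, 0.015, 0.0]
wrist_force: [-2.5, -0.2, 6.6]
opening: 15.2
```

```bash
python3 - <<'E'
from h import *
need([520,-13,200])
save("side","side10")
im=cv2.imread("pics/side10.png")[150:330,260:430]; cv2.imwrite("pics/s10c.png",cv2.resize(im,None,fx=3.3,fy=3.3,interpolation=cv2.INTER_CUBIC))
E
```

```text
t 21.9 tcp [519.9 -13.2 110.8] q [0.000e+00 9.999e-01 1.520e-02 2.000e-04] F [-2.5 -0.2  6.6] open 15.2 qpos [-0.12  0.4   0.11  1.99 -0.07  0.75  0.06]
x yaw 0.0304 tilt [ 4.e-04  0.e+00 -1.e+00]
shift cm [ 0.01 -0.02 -8.92]
```

View pics/s10c.png

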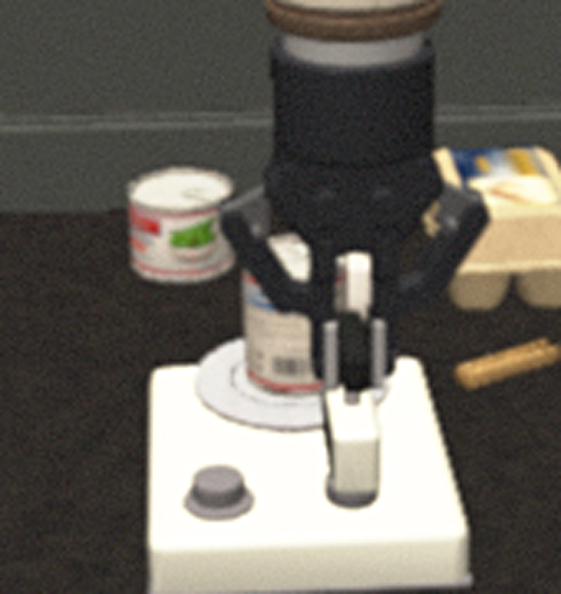

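Emit:
jog_arm --pt "0 0 -0.3 0 0 0" --pt "0 0 -0.5 0 0 0" --pt "0 0 -0.6 0 0 0" --pt "0 0 -0.6 0 0 0" --pt "0 0 -0.6 0 0 0" --pt "0 0 -0.6 0 0 0" --pt "0 0 -0.6 0 0 0" --pt "0 0 -0.6 0 0 0" --pt "0 0 -0.6 0 0 0" --pt "0 0 -0.6 0 0 0" --pt "0 0 -0.6 0 0 0" --pt "0 0 -0.6 0 0 0" --pt "0 0 -0.6 0 0 0" --pt "0 0 -0.6 0 0 0" --pt "0 0 -0.5 0 0 0" --pt "0 0 0 0 0 0" --pt "0 0 0 0 0 0"

```text
t: 24.08
tcp_pos: [519.7, -13.2, 195.2]
tcp_rot: [-0.0, 1.0, 0.015, -0.0]
wrist_force: [0.5, 0.2, -7.9]
opening: 15.2
```

Emit:
jog_arm --pt "0 0 -0.1 0 0 0" --pt "0 0 -0.1 0 0 0" --pt "0 0 -0.1 0 0 0" --pt "0 0 -0.1 0 0 0" --pt "0 0 0 0 0 0"

```text
t: 24.7
tcp_pos: [519.7, -13.2, 199.4]
tcp_rot: [-0.0, 1.0, 0.015, -0.0]
wrist_force: [-0.0, 0.7, -8.4]
opening: 15.0
```

Emit:
jog_arm --pt "0 0 -0.1 0 0 0" --pt "0 0 0 0 0 0"

```text
t: 24.95
tcp_pos: [519.7, -13.2, 200.4]
tcp_rot: [-0.0, 1.0, 0.015, -0.0]
wrist_force: [-0.4, 0.6, -8.5]
opening: 15.2
```

Emit:
jog_arm --pt "0 0 -0.1 0 0 0" --pt "0 0 0 0 0 0"

```text
t: 25.2
tcp_pos: [519.7, -13.2, 201.1]
tcp_rot: [-0.0, 1.0, 0.015, -0.0]
wrist_force: [0.1, -0.1, -11.0]
opening: 15.0
```

```bash
python3 - <<'E'
from h import *
need([520,-13,200])
for c in ["side","top"]:
    save(c,c+"11")
    for n in ["release_top","grip_bar","tall_tin_center","pan_top"]:
        for d in bot.tip_of(c,n)[:2]: print(c,n,round(d["p"],2),cam2w(c,d["at"]).round(1))
im=cv2.imread("pics/side11.png")[100:330,240:450]; cv2.imwrite("pics/s11c.png",cv2.resize(im,None,fx=2.6,fy=2.6,interpolation=cv2.INTER_CUBIC))
E
```

```text
t 25.2 tcp [519.7 -13.2 201.1] q [-0.000e+00  9.999e-01  1.500e-02 -2.000e-04] F [  0.1  -0.1 -11. ] open 15.0 qpos [-0.13  0.27  0.13  1.92 -0.04  0.95  0.04]
x yaw 0.03 tilt [-3.e-04 -0.e+00 -1.e+00]
shift cm [ 0.04 -0.02  0.11]
side release_top 0.55 [451.6 -17.4  60. ]
side grip_bar 0.56 [521.5 -14.3 221.9]
side tall_tin_center 0.61 [528.8 401.7  48.5]
side tall_tin_center 0.57 [497.1  84.4 104.6]
side pan_top 0.93 [496.6  79.4  65.3]
side pan_top 0.69 [518.5 -10.8 221.4]
top release_top 0.66 [450.7 -17.5  65.6]
top grip_bar 0.65 [518.7 -13.9 216.8]
top grip_bar 0.61 [530.3 398.2  46.2]
top pan_top 0.82 [495.1  83.9  65.2]
```

View pics/s11c.png

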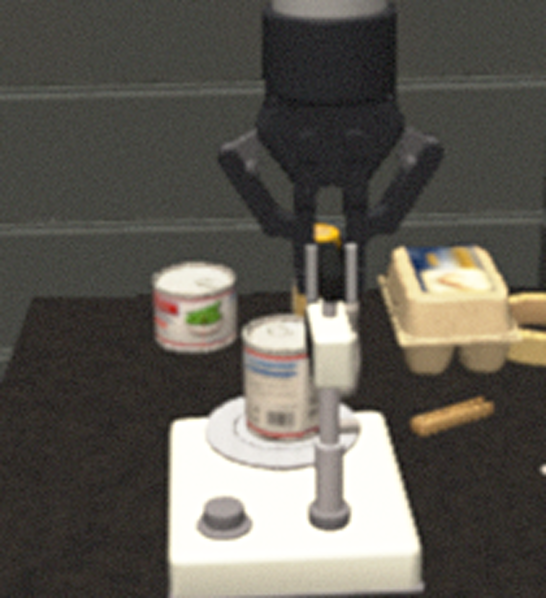

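Emit:
jog_arm --pt "0 0 -0.1 0 0 0" --pt "0 0 0 0 0 0" --pt "0 0 0 0 0 0"

```text
t: 26.08
tcp_pos: [519.2, -13.2, 201.3]
tcp_rot: [0.0, 1.0, 0.015, -0.001]
wrist_force: [3.3, 0.1, -25.3]
opening: 15.2
```

The force jumped to 25 N with almost no further rise, so the mast is on its last stop. Handing in.

```bash
python3 - <<'E'
from h import *
st(); print(bot.sign_off())
E
```

```text
t 26.07 tcp [519.2 -13.2 201.3] q [ 1.000e-04  9.999e-01  1.510e-02 -8.000e-04] F [  3.3   0.1 -25.3] open 15.2 qpos [-0.13  0.27  0.13  1.92 -0.04  0.95  0.04]
the job is handed in; nothing more can be done
None
```

I weighed the tin, pressed the release button and pulled the mast up to its second stop. I handed in at 26.1 s while still gripping the bar; hand-in reports no verdict.

- **Tin:** I stood it on the pan and let go. It stands upright within about 3 mm of the pan's centre, though the last readings scatter up to about 5 mm. The pan sank about 5 to 6 mm.
- **Button:** I pressed it with the shut fingers until it bottomed at about 21 N (top at about 61 mm). I pressed about 8 mm in front of its centre so the gripper's linkage stayed clear of the bar. Afterwards most readings put its top at 60 to 62 mm; one last top-camera reading said 65.6 mm, which disagrees. The mast unlocking confirms that it is in.
- **Mast:** The bar rose about 90 mm. At the end, a further 1 mm of pull raised the force from 11 to 25 N with almost no movement, so it is on its last stop. The grip held, with the opening steady at 15 mm.
- **Bystanders:** I did not touch any of them, and they look unmoved in the pictures. I did not measure their positions again.

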